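# Charge the microscope's anti-vibration air unit

### The arm

A 6-joint arm with a two-finger parallel gripper is mounted at the origin on the work surface. World frame = base frame: x ahead of the robot, y to its left, z up, the work surface at z = 0. Lengths are in m, angles in rad, forces in N, time in s.
With the tool pointing down it reaches from about 0.375 to 0.9 m from the base axis. Payload 3.1 kg.
Tool frame: the origin (TCP) lies at the very end of the fingers, on their centre line; the grasp point (between the pads) lies 19 mm behind it; z points along the fingers, y is the direction in which the jaws open and shut (so a half turn about z gives the same grasp; the last joint's range is limited). The gripper opens to 87 mm and grips with 3 to 60 N. Pads are 19 mm wide; open, the fingers measure 117 mm over their backs; the gripper's body (75 mm by 190 mm) begins 51 mm behind the grasp point.
Start: joints at [-1.286, 0.527, 1.433, -0, 1.181, -0.178], TCP at [0.28, -0.559, 0.223] pointing down, gripper open.
Joint ranges: [-3.08, 3.08], [-0.75, 2.2], [0.22, 2.44], [-1.43, 4.57], [0, 2.65], [-2.85, 2.85]. Speed limits (rad/s): [2.79, 2.79, 3.14, 3.14, 3.14, 3.14].

### API

Orientations are given as a unit quaternion [x, y, z, w].
In Python, from rig import robot gives the robot as it stands. The module is installed in compiled form; this text tells all that it offers.
- The arm moves only by the tool carry_out, never from a script. Its argument "series" is a list of rows, each a list of 7 numbers: the shift along the tool's x, y, z in mm, then the turn, a rotation vector about the tool's x, y, z in degrees, then the gripper command: -1 is shut, 1 is fully open, values between are in proportion. In form: [[tx, ty, tz, rx, ry, rz, claw], ...]. A call has 1 to 8 rows; each row is the pose to reach, as a shift and turn from the pose measured when the call began, along the tool's axes at that moment; what a row does not reach only later rows make up. A row lasts 1/8 s, in which the tool goes at most 62.5 mm and 10.7 degrees, less where a joint would pass 70% of its speed; a pose out of reach is approached as far as the arm can. A call with a gripper value outside its range is refused whole. The fingers move at their own pace and stop on an object; "force" is the grip in N (left out, the last holds). Time passes only in rows, so rows that repeat a pose let the fingers close. It gives the time, the measured TCP pose, the force and the opening at its end, in the units of the state.
- robot.get_obs(): the state, without advancing time (a new reading comes with each control period).
- robot.camera(name): name is "scene" or "top" or "wrist"; returns a dict with "pixels" (420x560x3 uint8, red, green, blue), "fx", "fy", "cx", "cy" (pixels), "k1" (the pictures are not rectified: a ray, as slopes to the right and down, at radius r is drawn at 1 + k1 r^2 times it, then the intrinsics apply), "position" and "attitude" of the camera in the world. Camera axes: x right, y down, z forward; pixel columns grow to the right and rows downward; lengths in m; the calibration is good to about 2 mm. A picture is of the moment at which its call begins. There is no depth.
- robot.hand_in(): hands the job in, once; it reports no verdict.
The state is a dict: "time": time; "q": joint angles; "joint_velocities": joint speeds; "joint_torque": joint torques, N m; "position": TCP position; "tool_rot": TCP orientation; "ft_force": force on the tool from outside, world axes, zero at the start; "moment": the same for the moment, N m; "grip_width": finger opening in m.
Only numpy, scipy, OpenCV 4.12 (cv2) and the standard library are available. Lean on these libraries where they do the work, as an engineer would, in place of code of your own. Each camera call takes 0.05 s, during which the arm holds its last target.

### The job

Charge the white air unit of the microscope's anti-vibration plate. First push its vent tab along its slot to the closed end, right up to the stop away from the unit's front; then press the broad-headed plunger down again and again with full strokes, letting it spring right up each time, until the indicator pin stands fully out, and leave the plunger up. Only push with the fingertips, do not touch the pin, and leave the loose things on and around the unit standing where they are.

Things in the scene. Friction and masses are not known exactly. Their poses are not given: they have to be found in the camera images.
- unit: the air unit, fixed to the bench: a white box 170 (x) x 240 (y) x 90 mm (z). Origin: centre of its underside; z up; its own -x side is the front, turned roughly to the robot. On its flat top at 90 mm stand the plunger (at x 5, y -68 mm), the indicator pin in a 24 mm collar 5 mm high (at x 45, y 10 mm), the vent tab (at y 75 mm) and a loose lens (about x -55, y 0 mm)
- plunger_top (a point): centre of the plunger's flat black head, on its top face; the head is 42 mm across, its top 47 mm above the unit's top when fully up
- plunger (a joint): how far the spring plunger is pressed straight down, m: 0 fully up, 0.028 fully down. About 5 N to start, 11 N at the bottom; springs back within 0.4 s. Press to the bottom (within 3 mm), let up to the top (within 2 mm); strokes under about two thirds raise the pin little or not at all. A full stroke raises it about 8 mm (the first 1 to 15 mm, depending on its start)
- pin (a joint): height of the indicator pin, m: 0 is down (tip 7 mm above the unit's top), 0.040 is fully out. It starts between 0 and 0.014, rises in steps with the strokes and stays where it is; further strokes do no harm once it is fully out
- pin_tip (a point): centre of the top end of the steel indicator pin, 9 mm thick; fully out it stands 47 mm above the unit's top and its thicker 14 mm foot shows above the collar
- pin_rod: the pin itself (9 mm steel rod); its origin is on the pin's axis, 97 mm below its tip. Not to be touched
- vent_tab (a point): centre of the black upright vent tab, 14 mm above the unit's top; the tab is 12 mm (unit x) x 26 mm (unit y) and its upper edge is 25 mm above the unit's top
- vent (a joint): position of the vent tab in its slot, m: near 0 (0 to 0.004) is open, at the front end; 0.030 is closed, at the other end. It slides along the unit's own +x, away from the front, needs about 2 N, and stays where it is left
- lens: a loose steel objective lens, 30 mm across and 42 mm tall, standing on top of the air unit near its front edge; leave it alone. Origin: centre of its underside
- oil: a loose amber bottle, 34 mm across, 70 mm tall, on the bench beside the unit; leave alone. Origin: centre of its underside
- slide_box: a loose closed wooden slide box 60 x 100 x 34 mm, on the bench behind the unit; leave alone. Origin: centre of its underside
- pen: a loose pen 130 mm long, 11 mm thick, lying on the bench in front of the unit; leave alone. Origin: middle of its underside, x along the pen
- dish: a loose clear culture dish, 94 mm across, 16 mm tall, on the bench behind the unit; leave alone. Origin: centre of its underside
- condenser: a loose black condenser lens mount, 62 mm across, 35 mm tall, on the bench beside the unit; leave alone. Origin: centre of its underside
- eyepiece: a loose black eyepiece, 36 mm across, 50 mm tall, standing on the bench in front of the unit; leave alone. Origin: centre of its underside

How it is judged:
On the way, in this order (a step that is already met when the one before it is completed fails the run):
1. the vent tab is pushed to its closed end (value of joint vent above 0.0265 m), for 0.1 s.
2. the pin is pumped fully out (value of joint pin above 0.037 m), for 0.2 s.
At the end, for the whole second after the job is handed in: the vent tab is at least 26.5 mm along its 30 mm slot, the pin at least 37 mm out of 40, the plunger back up within 2 mm, and the lens upright and every loose thing within 20 mm of where it was (value of joint vent above 0.0265 m and value of joint pin above 0.037 m and value of joint plunger below 0.002 m and angle between lens's own z axis and vertical below 0.15 rad and distance of each of lens, oil, slide_box, pen, dish, condenser, eyepiece from where it was at the start of the episode below 0.02 m); the robot touches nothing.
It fails at once if the plunger is pressed more than 6 mm while the vent is still open (value of joint plunger above 0.006 m and value of joint vent below 0.024 m).
It fails at once if the robot touches the indicator pin (contact force between any of the fingers, the arm and pin_rod above 0.5 N).
It fails at once if a loose thing is moved more than 20 mm or lifted, or the lens is tipped (distance of any of lens, oil, slide_box, pen, dish, condenser, eyepiece from where it was at the start of the episode above 0.02 m or angle between lens's own z axis and vertical above 0.35 rad).
It also fails if it takes over 54 s, if anything falls off the work surface, if the arm or the gripper's body presses on something with over 40 N, if the wrist force passes 120 N, or if a joint passes its speed limit or range.

## Working session

There is one attempt and no reset: what is moved stays moved. The work goes in short steps, Python scripts to look and compute and a tool call to move; the robot and the scene stay as the last step left them, time stands still between calls to the robot, and variables do not carry over. Pictures are saved under pics/ and viewed, and the job is handed in when it is done.

Besides the shell and the picture viewer there is one more tool, called as a command line: name --pt "numbers of a row" for each row, then --argument value for the rest. carry_out: Moves the arm, as the interface text tells. Its arguments: {"type":"object","properties":{"series":{"type":"array"},"force":{"type":"number"}},"required":["series"]}

```bash
mkdir -p pics; cat > h.py <<'E'
import numpy as np, cv2
from rig import robot
from scipy.spatial.transform import Rotation as R
def snap(name,fn):
    c=robot.camera(name); cv2.imwrite('pics/'+fn+'.png',cv2.cvtColor(c['pixels'],cv2.COLOR_RGB2BGR))
    import pickle; pickle.dump(c,open('pics/'+fn+'.pkl','wb')); return c
def load(fn):
    import pickle; return pickle.load(open('pics/'+fn+'.pkl','rb'))
def rot(c):
    a=np.array(c['attitude'],float)
    return a if a.shape==(3,3) else R.from_quat(a).as_matrix()
def ray(c,u,v):
    D=np.array([c['k1'],0,0,0,0.]); K=np.array([[c['fx'],0,c['cx']],[0,c['fy'],c['cy']],[0,0,1.]])
    p=cv2.undistortPoints(np.array([[[u,v]]],float),K,D)[0,0]
    d=rot(c)@np.array([p[0],p[1],1]); return np.array(c['position'],float),d/np.linalg.norm(d)
def plane(c,u,v,z):
    o,d=ray(c,u,v); return o+d*(z-o[2])/d[2]
def tri(*obs):
    A=np.zeros((3,3));b=np.zeros(3);rs=[ray(*o) for o in obs]
    for o,d in rs:
        P=np.eye(3)-np.outer(d,d);A+=P;b+=P@o
    x=np.linalg.solve(A,b); return x,[np.linalg.norm((np.eye(3)-np.outer(d,d))@(x-o)) for o,d in rs]
def proj(c,X):
    p=rot(c).T@(np.array(X)-np.array(c['position'])); s=p[:2]/p[2]; s=s*(1+c['k1']*(s@s))
    return np.array([c['fx']*s[0]+c['cx'],c['fy']*s[1]+c['cy']])
E
python3 - <<'E'
from h import *
for n in ['scene','top','wrist']:
    c=snap(n,n+'0'); print(n,{k:v for k,v in c.items() if k!='pixels'})
print(robot.get_obs())
E
```

```text
scene {'fx': 399.9838112803239, 'fy': 399.9838112803239, 'cx': 290.77518866526754, 'cy': 208.1832902775978, 'k1': -0.0377477044803997, 'position': array([ 1.19384457, -0.13458789,  0.61844698]), 'attitude': array([ 0.72011106,  0.5285631 , -0.26782523, -0.36101352])}
top {'fx': 462.8348744706529, 'fy': 462.8348744706529, 'cx': 273.99818670583204, 'cy': 211.89410907333541, 'k1': -0.08798316640319388, 'position': array([0.41852253, 0.05449494, 1.00309472]), 'attitude': array([ 0.70587398, -0.70276196,  0.06926193, -0.05541063])}
wrist {'fx': 344.3653082858509, 'fy': 344.3653082858509, 'cx': 278.4687176672476, 'cy': 206.93548801784945, 'k1': -0.07773988036170701, 'position': array([ 0.35184327, -0.52316395,  0.38413215]), 'attitude': array([ 0.84154236, -0.51932048, -0.0784355 ,  0.12633516])}
{'time': 0.15, 'q': array([-1.28548573e+00,  5.28240386e-01,  1.43361629e+00, -4.20269248e-05,
        1.18135385e+00, -1.78470674e-01]), 'joint_velocities': array([ 0.00142865, -0.0034098 , -0.00146953,  0.00036198,  0.00107549,
        0.00014744]), 'joint_torque': array([ 1.57982067e-03, -4.40427232e+01, -1.76844013e+01,  6.33571437e-02,
        5.51682129e-02, -1.12188350e-04]), 'position': array([ 0.27945678, -0.55842366,  0.22180129]), 'tool_rot': array([ 9.73231477e-01,  2.29825668e-01, -6.25986438e-05, -8.06745390e-04]), 'ft_force': array([-0.27161978,  1.08256864, -0.03652747]), 'moment': array([ 0.01381145, -0.02034811, -0.00158337]), 'grip_width': 0.0873187119152941}
```

View pics/scene0.png

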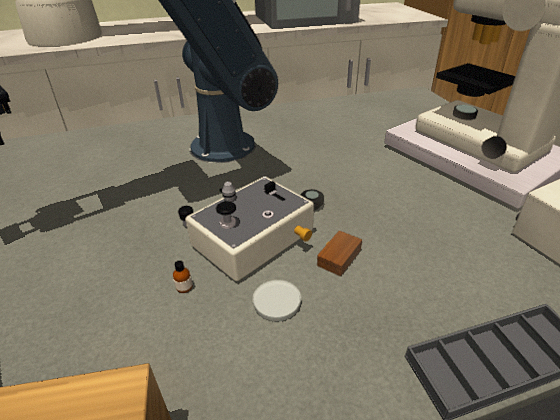

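View pics/top0.png

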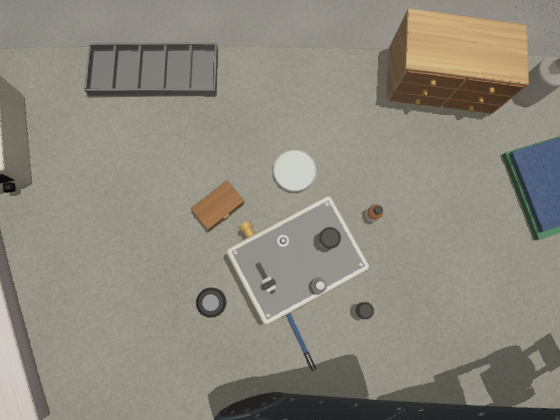

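View pics/wrist0.png

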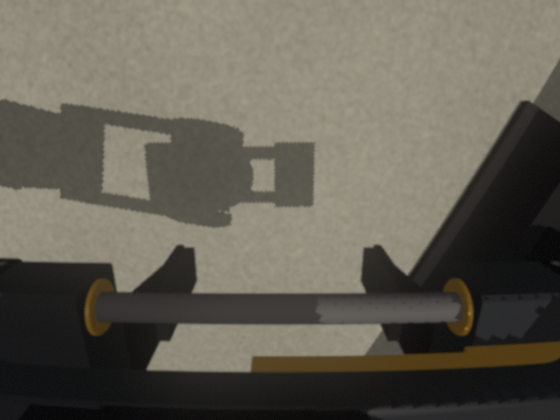

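The top view shows the plunger head near (330,238), the pin collar at (283,240), the vent tab at about (268,285) and the lens at (319,286). In the scene view they are at (227,208), (267,214), (270,187) and (228,186). I'll zoom in to measure them.

```bash
python3 - <<'E'
from h import *
t=cv2.imread('pics/top0.png')[190:330,215:385]; cv2.imwrite('pics/topz.png',cv2.resize(t,None,fx=4.5,fy=4.2857,interpolation=cv2.INTER_CUBIC))
t=cv2.imread('pics/scene0.png')[165:285,175:325]; cv2.imwrite('pics/scz.png',cv2.resize(t,None,fx=5,fy=5,interpolation=cv2.INTER_CUBIC))
# box contour: white rim mask
c=load('top0'); im=c['pixels'][190:330,215:385].astype(int)
m=((im.min(2)>170)).astype(np.uint8)
cs,_=cv2.findContours(m,cv2.RETR_EXTERNAL,cv2.CHAIN_APPROX_NONE)
k=max(cs,key=cv2.contourArea); r=cv2.minAreaRect(k); b=cv2.boxPoints(r)+[215,190]
print(b, [plane(c,u,v,0.09).round(4) for u,v in b])
P=np.array([plane(c,u,v,.09) for u,v in b]); print(np.linalg.norm(np.roll(P,-1,0)-P,axis=1), P.mean(0))
E
```

```text
[[225.46652794 250.50577927]
 [330.21063232 194.30161667]
 [369.84112549 268.15841675]
 [265.09701538 324.36257935]] [array([0.5035, 0.1324, 0.09  ]), array([ 0.6184, -0.0771,  0.09  ]), array([ 0.4695, -0.1533,  0.09  ]), array([0.3609, 0.0534, 0.09  ])]
[0.23888267 0.1672919  0.23350177 0.16302612] [ 0.48805891 -0.01116931  0.09      ]
```

View pics/topz.png

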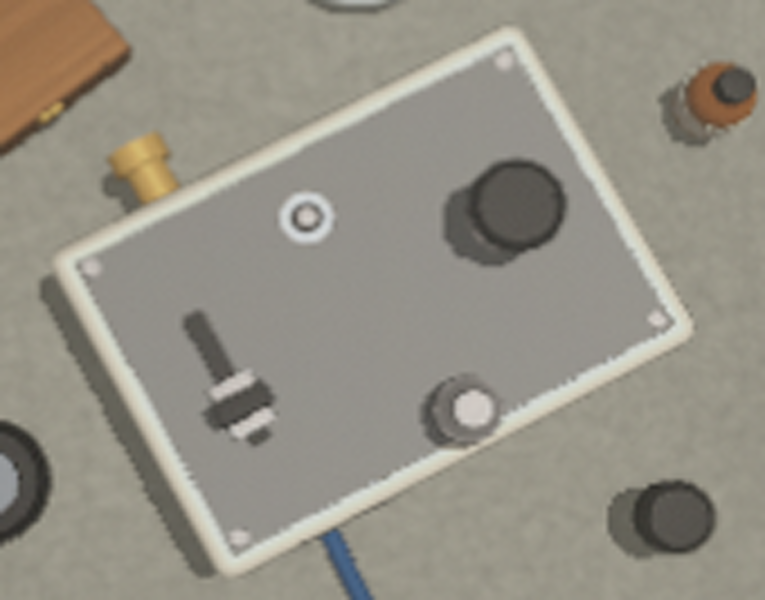

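View pics/scz.png

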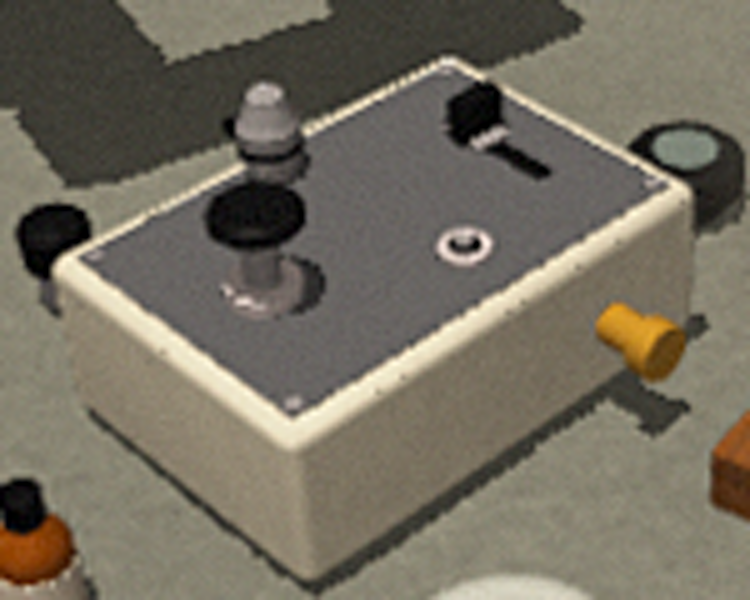

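```bash
python3 - <<'E'
from h import *
T=load('top0');S=load('scene0')
t=lambda x,y:(T,x/4.5-.5+215+.4,y/4.2857+190-.1)
s=lambda x,y:(S,x/5+175-.4,y/5+165-.4)
for n,a,b in [('plunger',(518,203),(256,210)),('lens top',(474,408),(264,93)),('pin collar',(306,217),(465,244)),('tab top edge',(238,397),(478,95)),
 ('c1',(57,258),(690,190)),('c2',(512,27),(290,440)),('c3',(692,326),(57,265)),('c4',(232,573),(447,57)),('screw1',(92,267),(652,184)),('screw2',(504,61),(293,403)),('screw3',(657,319),(95,255)),('screw4',(239,538),(447,70))]:
    X,r=tri(t(*a),s(*b)); print(n,X.round(4),np.round(r,4), plane(*t(*a),.09).round(4),plane(*s(*b),.09).round(4))
E
```

```text
plunger [ 0.5254 -0.068   0.1349] [0.0007 0.0007] [ 0.5308 -0.075   0.09  ] [ 0.4637 -0.0611  0.09  ]
lens top [ 0.4356 -0.0488  0.1324] [0.0004 0.0004] [ 0.4364 -0.0542  0.09  ] [ 0.3696 -0.0408  0.09  ]
pin collar [0.5233 0.0195 0.0956] [0.0004 0.0004] [0.5239 0.0189 0.09  ] [0.5162 0.0216 0.09  ]
tab top edge [0.4405 0.0486 0.1151] [0.0001 0.0001] [0.4412 0.0485 0.09  ] [0.403  0.0577 0.09  ]
c1 [0.5048 0.1292 0.0875] [0.0008 0.0008] [0.5043 0.1282 0.09  ] [0.5081 0.1287 0.09  ]
c2 [ 0.6148 -0.0743  0.0882] [0.0001 0.0001] [ 0.6144 -0.0739  0.09  ] [ 0.6168 -0.0746  0.09  ]
c3 [ 0.4741 -0.151   0.0878] [0.0007 0.0007] [ 0.4738 -0.1511  0.09  ] [ 0.4773 -0.1502  0.09  ]
c4 [0.3624 0.0516 0.0887] [0.0009 0.0009] [0.3623 0.0507 0.09  ] [0.3648 0.0519 0.09  ]
screw1 [0.5002 0.113  0.0914] [0.0003 0.0003] [0.5002 0.1128 0.09  ] [0.4984 0.1139 0.09  ]
screw2 [ 0.5977 -0.0697  0.0916] [0. 0.] [ 0.598  -0.0699  0.09  ] [ 0.596  -0.0695  0.09  ]
screw3 [ 0.4771 -0.1345  0.0916] [0.0008 0.0008] [ 0.4771 -0.1357  0.09  ] [ 0.4752 -0.1337  0.09  ]
screw4 [0.378  0.0482 0.0911] [0.0004 0.0004] [0.3779 0.0478 0.09  ] [0.3765 0.049  0.09  ]
```

The triangulated points agree with the stated geometry: unit yaw is about 28.4°, its centre is (0.489, −0.011), the head is at z 0.135 and the tab sits at unit x −14, y 75. The tool's x axis already lies nearly along the unit's x. I'll move high over to a spot in front of the tab with the fingers shut.

carry_out --pt "48 -34 0 0 0 0 -1" --pt "96 -68 0 0 0 -1.8 -1" --pt "145 -101 0 0 0 -1.8 -1" --pt "193 -135 0 0 0 -1.8 -1" --pt "241 -168 0 0 0 -1.8 -1" --pt "267 -218 0 0 0 -1.8 -1" --pt "293 -268 0 0 0 -1.8 -1" --pt "318 -318 0 0 0 -1.8 -1" --force 20

```text
time: 1.15
position: [0.4214, -0.1299, 0.2223]
tool_rot: [0.97, 0.245, 0.0, -0.001]
ft_force: [0.8, 0.8, -0.1]
grip_width: 0.0148
```

```bash
cat >> h.py <<'E'
C=np.array([.4887,-.011]); YAW=np.deg2rad(28.4)
UX=np.array([np.cos(YAW),np.sin(YAW)]); UY=np.array([-UX[1],UX[0]])
def W(x,y,z): return np.r_[C+UX*x+UY*y,z]
def to(X,yaw=28.4):
    o=robot.get_obs(); Q=R.from_quat(o['tool_rot']); d=Q.inv().apply(X-o['position'])*1000
    Rt=R.from_matrix(np.c_[np.r_[np.cos(np.deg2rad(yaw)),np.sin(np.deg2rad(yaw)),0],np.r_[np.sin(np.deg2rad(yaw)),-np.cos(np.deg2rad(yaw)),0],[0,0,-1]])
    return d.round(1),(Q.inv()*Rt).as_rotvec(degrees=True).round(2)
def unit():
    o=robot.get_obs(); d=o['position'][:2]-C; return o['time'],(d@UX).round(4),(d@UY).round(4),o['position'][2].round(4),o['ft_force'].round(2),o['grip_width'].round(4)
E
python3 - <<'E'
from h import *
print(unit(), to(W(-.036,.075,.17)))
E
```

```text
Traceback (most recent call last):
  File "h.py", line 34, in unit
    o=robot.get_obs(); d=o['position'][:2]-C; return o['time'],(d@UX).round(4),(d@UY).round(4),o['position'][2].round(4),o['ft_force'].round(2),o['grip_width'].round(4)
                                                                                                                                                ^^^^^^^^^^^^^^^^^^^^^
AttributeError: 'float' object has no attribute 'round'
```

```bash
sed -i "s/o\['grip_width'\].round(4)/round(o['grip_width'],4)/" h.py
python3 - <<'E'
from h import *
print(unit(), to(W(-.038,.075,.17)))
E
```

```text
(1.15, np.float64(-0.1157), np.float64(-0.0726), np.float64(0.2223), array([ 0.84,  0.83, -0.15]), 0.0148) (array([  77.6, -147.6,   52.6]), array([-0.1 , -0.03, -0.04]))
```

carry_out --pt "26 -49 0 0 0 0 -1" --pt "52 -98 0 0 0 0 -1" --pt "77.5 -147.5 0 0 0 0 -1" --pt "77.5 -147.5 50 0 0 0 -1" --pt "77.5 -147.5 50 0 0 0 -1"

```text
time: 1.78
position: [0.4167, 0.038, 0.1706]
tool_rot: [0.969, 0.246, -0.004, -0.003]
ft_force: [-0.0, 0.1, 0.5]
grip_width: 0.0006
```

```bash
python3 - <<'E'
from h import *
print(unit(), to(W(-.038,.075,.102)))
snap('scene','s1');c=snap('top','t1');snap('wrist','w1')
t=cv2.imread('pics/scene0.png')*0
t=cv2.imread('pics/s1.png')[65:285,175:325]; cv2.imwrite('pics/s1z.png',cv2.resize(t,None,fx=2.7,fy=2.7,interpolation=cv2.INTER_CUBIC))
E
```

```text
(1.775, np.float64(-0.0401), np.float64(0.0773), np.float64(0.1706), array([-0.02,  0.06,  0.52]), 0.0006) (array([ 2.5,  2.8, 68.5]), array([-0.39,  0.34,  0.07]))
```

View pics/s1z.png

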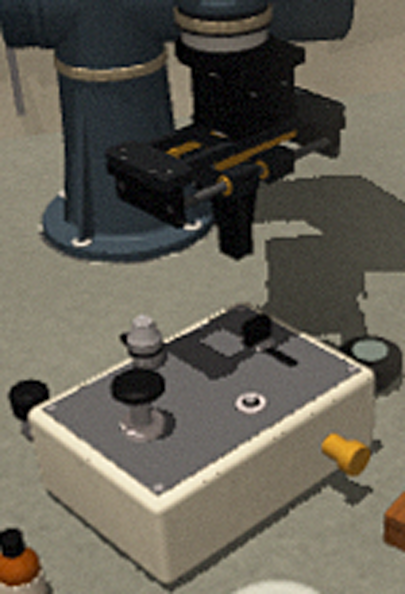

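View pics/w1.png

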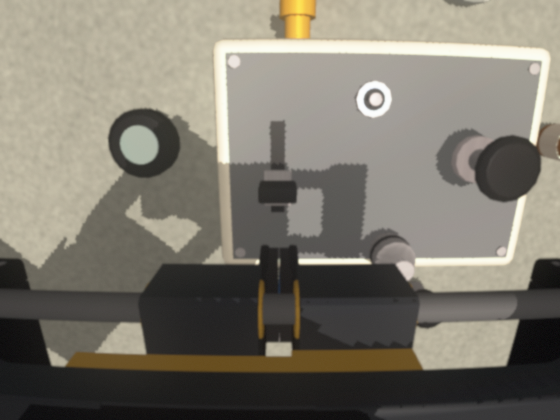

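The wrist view shows the tab at (278,190), straight ahead of the shut fingers at (279,255), and nothing has moved. Next I descend in front of it.

carry_out --pt "0.5 2.5 30 -0.4 0.3 0 -1" --pt "0.5 2.5 55 -0.4 0.3 0 -1" --pt "0.5 2.5 67 -0.4 0.3 0 -1" --pt "0.5 2.5 67 -0.4 0.3 0 -1"

```text
time: 2.42
position: [0.4226, 0.0336, 0.1068]
tool_rot: [0.97, 0.244, 0.004, 0.002]
ft_force: [1.0, 0.2, -0.3]
grip_width: 0.0007
```

```bash
python3 - <<'E'
from h import *
print(unit(), to(W(.0055,.075,.102)))
E
```

```text
(2.425, np.float64(-0.0369), np.float64(0.0707), np.float64(0.1068), array([ 0.97,  0.22, -0.27]), 0.0007) (array([42.4, -4.5,  5.1]), array([ 0.36, -0.41, -0.18]))
```

carry_out --pt "0 -4 3 0.3 -0.3 0 -1" --pt "8 -4 3 0.3 -0.3 0 -1" --pt "14 -4 3 0.3 -0.3 0 -1" --pt "20 -4 3 0.3 -0.3 0 -1" --pt "25 -4 3 0.3 -0.3 0 -1" --pt "30 -4 3 0.3 -0.3 0 -1" --pt "30 -4 3 0.3 -0.3 0 -1"

```text
time: 3.3
position: [0.4481, 0.0515, 0.104]
tool_rot: [0.97, 0.244, 0.002, 0.001]
ft_force: [0.0, -0.9, -0.5]
grip_width: 0.0007
```

```bash
python3 - <<'E'
from h import *
print(unit(), to(W(.0,.075,.102)))
E
```

```text
(3.3, np.float64(-0.006), np.float64(0.0743), np.float64(0.104), array([ 0.02, -0.89, -0.47]), 0.0007) (array([ 6. , -0.7,  2. ]), array([ 0.11, -0.19, -0.17]))
```

carry_out --pt "3 0 0 0 0 0 -1" --pt "5 0 0 0 0 0 -1" --pt "7 0 0 0 0 0 -1" --pt "7 0 0 0 0 0 -1"

```text
time: 3.8
position: [0.4495, 0.0524, 0.1039]
tool_rot: [0.969, 0.246, -0.004, 0.001]
ft_force: [-10.9, -13.4, 9.6]
grip_width: 0.0008
```

```bash
python3 - <<'E'
from h import *
print(unit())
snap('scene','s2');c=snap('top','t2');snap('wrist','w2')
t=cv2.imread('pics/s2.png')[165:285,175:325]; cv2.imwrite('pics/s2z.png',cv2.resize(t,None,fx=5,fy=5,interpolation=cv2.INTER_CUBIC))
E
```

```text
(3.8, np.float64(-0.0043), np.float64(0.0745), np.float64(0.1039), array([-10.86, -13.44,   9.59]), 0.0008)
```

View pics/s2z.png

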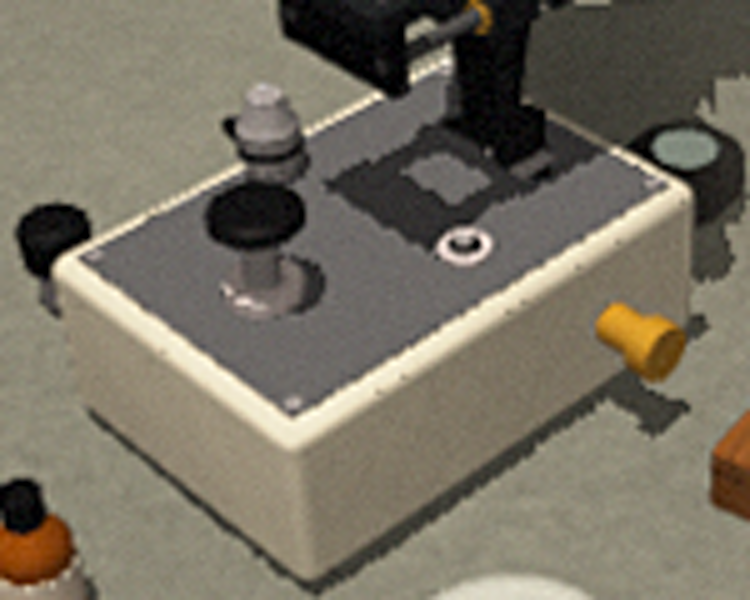

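View pics/w2.png

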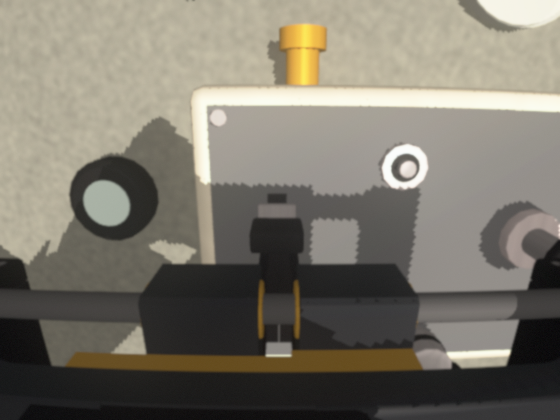

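The push met a firm stop: about 16 N, with the tip no longer advancing. The tab now lies at the far end of its slot (wrist view (277,230)). I'll back off, rise and check where it is.

carry_out --pt "-15 0 0 0 0 0 -1" --pt "-25 0 0 0 0 0 -1" --pt "-25 0 -40 0 0 0 -1" --pt "-25 0 -80 0 0 0 -1" --pt "-25 0 -80 0 0 0 -1"

```text
time: 4.58
position: [0.4311, 0.0406, 0.1867]
tool_rot: [0.969, 0.245, 0.001, 0.003]
ft_force: [0.3, 0.5, -0.2]
grip_width: 0.0003
```

```bash
python3 - <<'E'
from h import *
print(unit(), to(W(.005,-.068,.18)))
snap('scene','s3');snap('wrist','w3')
t=cv2.imread('pics/s3.png')[165:285,175:325]; cv2.imwrite('pics/s3z.png',cv2.resize(t,None,fx=5,fy=5,interpolation=cv2.INTER_CUBIC))
E
```

```text
(4.575, np.float64(-0.0262), np.float64(0.0728), np.float64(0.1867), array([ 0.28,  0.51, -0.21]), 0.0003) (array([ 31.1, 140.7,   7.5]), array([0.33, 0.02, 0.01]))
```

View pics/s3z.png

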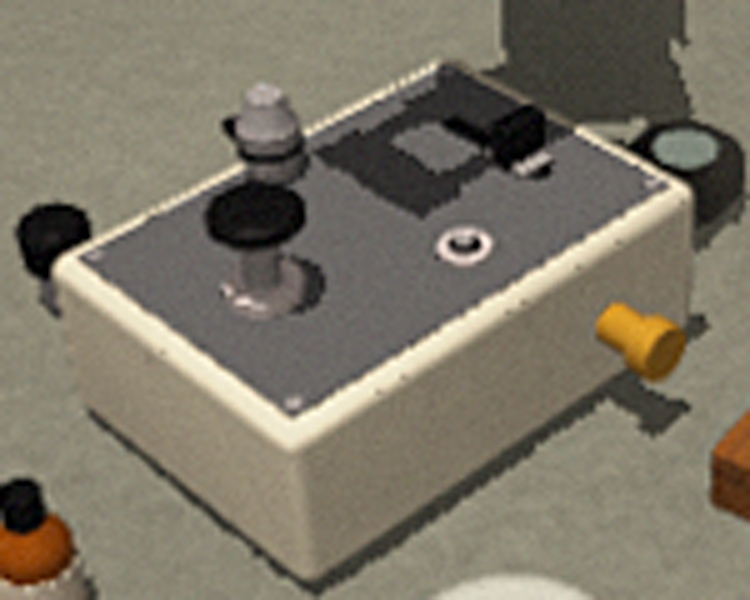

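View pics/w3.png

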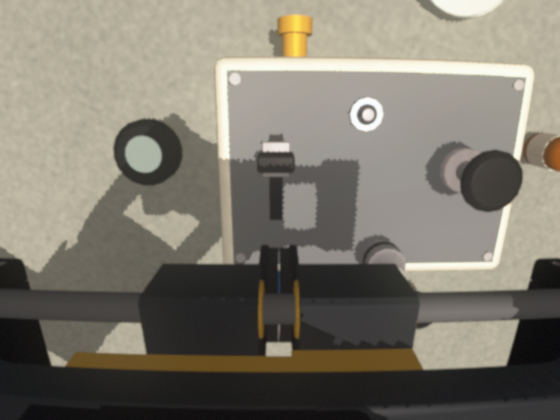

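```bash
python3 - <<'E'
from h import *
S=load('s3');w=load('w3')
for u,v in [(478,95),(521,113)]:
    X=plane(S,u/5+174.6,v/5+164.6,.115); d=X[:2]-C; print(d@UX,d@UY)
for u,v in [(276,153)]:
    X=plane(w,u,v,.115); d=X[:2]-C; print(d@UX,d@UY)
for v in np.r_[150:158:2,162]:
    d=plane(w,276,v,.115)[:2]-C; print(v,d@UX)
E
```

```text
-0.014149611922482807 0.07542374766158168
0.010856752384549053 0.07869376454496177
0.019346917903868787 0.07417298040465309
150 0.021373411038096576
152 0.02002343986656797
154 0.018669364894772212
156 0.017311145229495433
162 0.013211204145334894
```

```bash
python3 - <<'E'
from h import *
for n,(a,b,c_,d_) in {'w1':(110,230,220,340),'w3':(120,240,220,340)}.items():
    c=load(n); t=cv2.cvtColor(c['pixels'],cv2.COLOR_RGB2BGR)[a:b,c_:d_]
    cv2.imwrite(f'pics/{n}z.png',cv2.resize(t,None,fx=5,fy=5,interpolation=cv2.INTER_CUBIC))
E
```

```text
(no output)
```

View pics/w1z.png

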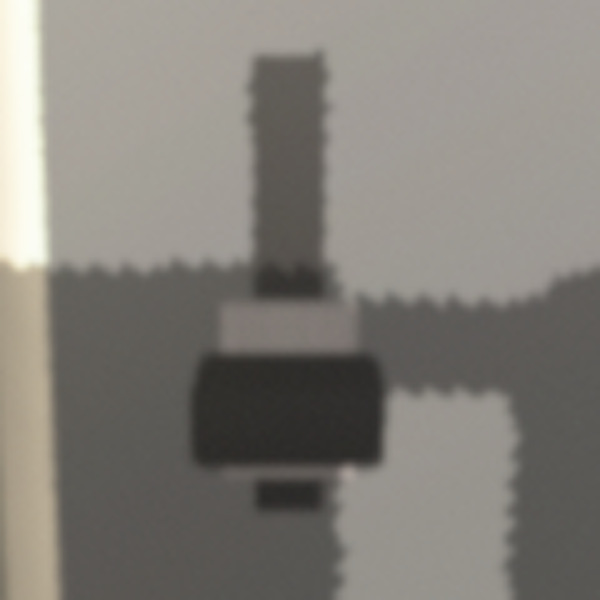

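View pics/w3z.png

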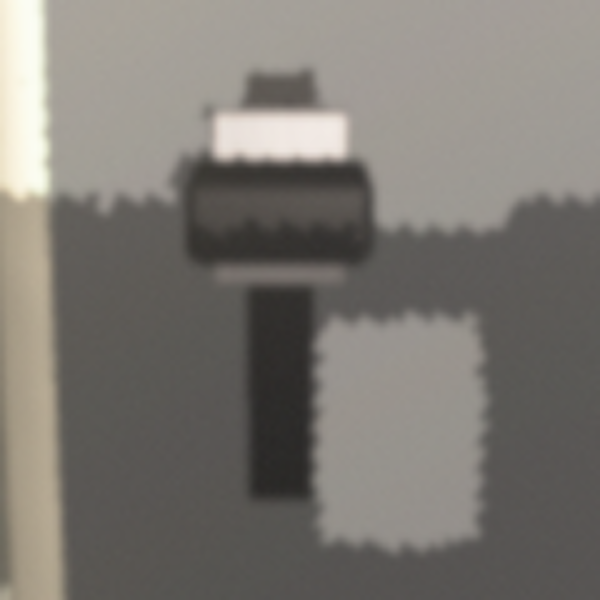

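```bash
python3 - <<'E'
from h import *
for n,o,L in [('w1',110,dict(slotback=52,baseback=300,basefront=482,slotfront=510)),('w3',120,dict(slotback=70,baseback=110,basefront=284,slotfront=497))]:
    c=load(n)
    for k,v in L.items():
        z=.09 if 'slot' in k else .092
        d=plane(c,220+282/5-.4,o+v/5-.4,z)[:2]-C; print(n,k,(d@UX).round(4))
E
```

```text
w1 slotback 0.03
w1 baseback -0.0046
w1 basefront -0.0318
w1 slotfront -0.0368
w3 slotback 0.03
w3 baseback 0.0244
w3 basefront -0.0018
w3 slotfront -0.0366
```

The slot runs from −37 to +30 mm, and the tab's base moved from [−32, −5] to [−2, 24]. That is about 29.4 mm of travel, with equal slack left at both ends, so the vent is closed. Now over to the plunger.

carry_out --pt "10 47 0 0 0 0 -1" --pt "20 94 0 0 0 0 -1" --pt "31 141 0 0 0 0 -1" --pt "31 141 10 0 0 0 -1" --pt "31 141 20 0 0 0 -1"

```text
time: 5.3
position: [0.5209, -0.0678, 0.1621]
tool_rot: [0.969, 0.245, -0.005, 0.0]
ft_force: [-0.4, 0.2, -0.0]
grip_width: 0.0006
```

```bash
python3 - <<'E'
from h import *
print(unit(), to(W(.005,-.068,.14)))
snap('scene','s4');snap('top','t4')
t=cv2.imread('pics/s4.png')[145:265,175:325]; cv2.imwrite('pics/s4z.png',cv2.resize(t,None,fx=5,fy=5,interpolation=cv2.INTER_CUBIC))
E
```

```text
(5.3, np.float64(0.0014), np.float64(-0.0653), np.float64(0.1621), array([-0.45,  0.2 , -0.  ]), 0.0006) (array([ 3.9,  2.8, 22. ]), array([-0.13,  0.53, -0.01]))
```

View pics/s4z.png

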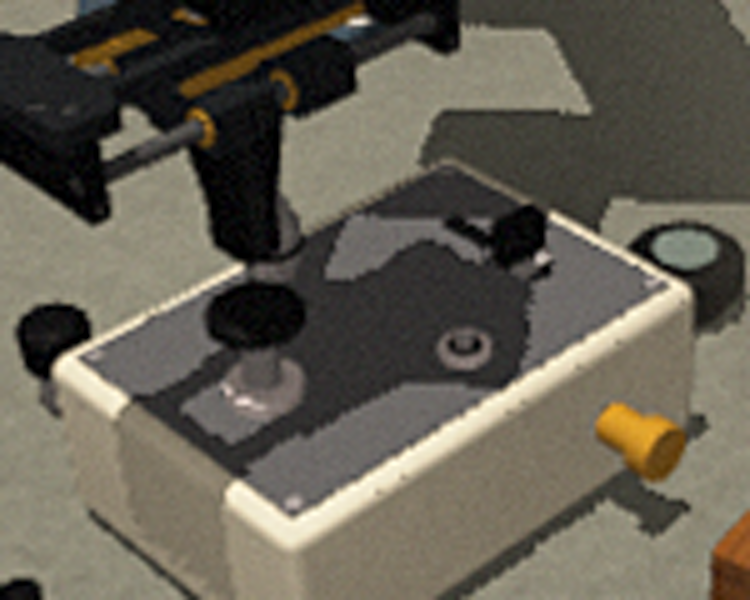

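The fingers stand over the head. I'll do one test press and hold at the bottom.

carry_out --pt "4 3 15 0 0.4 0 -1" --pt "4 3 22 0 0.4 0 -1" --pt "4 3 35 0 0.4 0 -1" --pt "4 3 50 0 0.4 0 -1" --pt "4 3 58 0 0.4 0 -1" --pt "4 3 58 0 0.4 0 -1"

```text
time: 6.15
position: [0.5242, -0.067, 0.1091]
tool_rot: [0.969, 0.246, -0.001, -0.001]
ft_force: [-8.8, 4.0, 41.2]
grip_width: 0.0006
```

```bash
python3 - <<'E'
from h import *
print(unit(), to(W(.005,-.068,.14)))
E
```

```text
(6.15, np.float64(0.0046), np.float64(-0.0662), np.float64(0.1091), array([-8.81,  4.  , 41.17]), 0.0006) (array([  0.3,   1.7, -30.9]), array([-0.15,  0.13,  0.09]))
```

The bottom is reached at z 0.109, which is 28 mm below the top, at 41 N. Now release and press again, more gently.

carry_out --pt "0 1.5 -20 0 0 0 -1" --pt "0 1.5 -36 0 0 0 -1" --pt "0 1.5 -36 0 0 0 -1" --pt "0 1.5 -36 0 0 0 -1" --pt "0 1.5 -27 0 0 0 -1" --pt "0 1.5 -13 0 0 0 -1" --pt "0 1.5 3 0 0 0 -1" --pt "0 1.5 3 0 0 0 -1"

```text
time: 7.15
position: [0.5253, -0.0684, 0.1092]
tool_rot: [0.969, 0.246, -0.001, -0.001]
ft_force: [-6.0, 1.7, 33.2]
grip_width: 0.0003
```

```bash
python3 - <<'E'
from h import *
print(unit())
snap('scene','s5')
t=cv2.imread('pics/s5.png')[145:265,175:325]; cv2.imwrite('pics/s5z.png',cv2.resize(t,None,fx=5,fy=5,interpolation=cv2.INTER_CUBIC))
E
```

```text
(7.15, np.float64(0.0049), np.float64(-0.0679), np.float64(0.1092), array([-6.04,  1.72, 33.22]), 0.0003)
```

View pics/s5z.png

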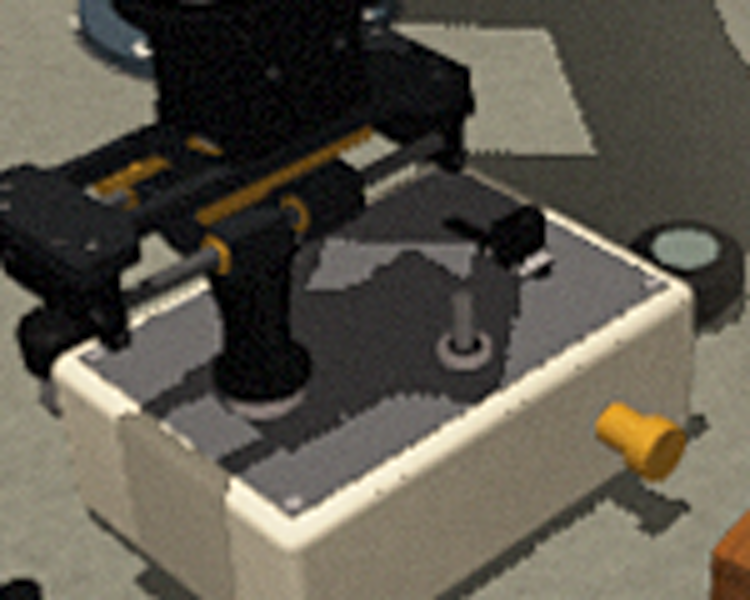

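The pin has risen: its tip is at about (462,292) in the zoom, above the collar at (464,347). The stroke pattern works, so I'll repeat it.

carry_out --pt "0 0 -20 0 0 0 -1" --pt "0 0 -36 0 0 0 -1" --pt "0 0 -36 0 0 0 -1" --pt "0 0 -36 0 0 0 -1" --pt "0 0 -27 0 0 0 -1" --pt "0 0 -13 0 0 0 -1" --pt "0 0 3 0 0 0 -1" --pt "0 0 3 0 0 0 -1"

```text
time: 8.2
position: [0.5255, -0.0685, 0.1092]
tool_rot: [0.969, 0.246, -0.0, -0.0]
ft_force: [-5.7, 1.5, 31.5]
grip_width: 0.0003
```

carry_out --pt "0 0 -20 0 0 0 -1" --pt "0 0 -36 0 0 0 -1" --pt "0 0 -36 0 0 0 -1" --pt "0 0 -36 0 0 0 -1" --pt "0 0 -27 0 0 0 -1" --pt "0 0 -13 0 0 0 -1" --pt "0 0 3 0 0 0 -1" --pt "0 0 3 0 0 0 -1"

```text
time: 9.2
position: [0.5258, -0.0686, 0.1092]
tool_rot: [0.969, 0.247, -0.0, 0.0]
ft_force: [-6.5, 1.3, 32.0]
grip_width: 0.0003
```

```bash
python3 - <<'E'
from h import *
print(unit())
snap('scene','s6')
t=cv2.imread('pics/s6.png')[145:265,175:325]; cv2.imwrite('pics/s6z.png',cv2.resize(t,None,fx=5,fy=5,interpolation=cv2.INTER_CUBIC))
E
```

```text
(9.2, np.float64(0.0052), np.float64(-0.0683), np.float64(0.1092), array([-6.51,  1.34, 31.98]), 0.0003)
```

View pics/s6z.png

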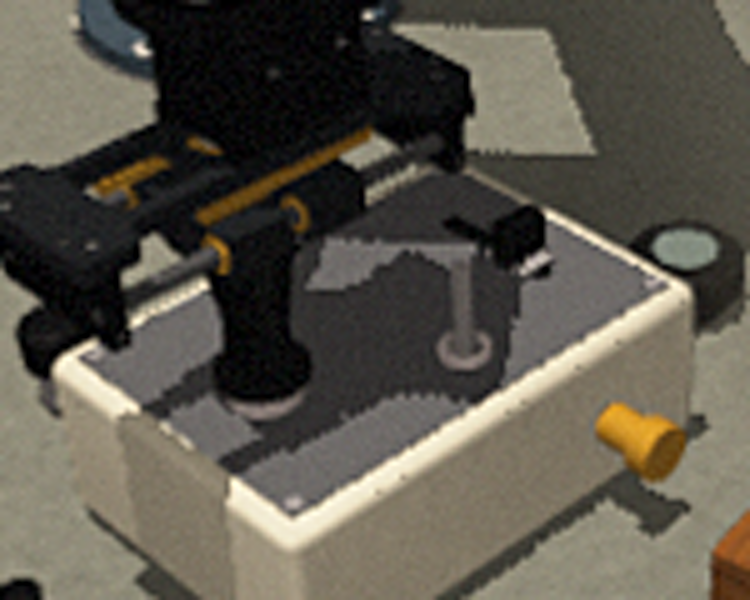

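The tip is now at about (461,242), up from 292 (about 16 mm for two strokes), and the foot isn't out yet. Three more strokes.

carry_out --pt "0 0 -20 0 0 0 -1" --pt "0 0 -36 0 0 0 -1" --pt "0 0 -36 0 0 0 -1" --pt "0 0 -36 0 0 0 -1" --pt "0 0 -27 0 0 0 -1" --pt "0 0 -13 0 0 0 -1" --pt "0 0 3 0 0 0 -1" --pt "0 0 3 0 0 0 -1"

```text
time: 10.25
position: [0.5259, -0.0686, 0.1092]
tool_rot: [0.969, 0.247, 0.0, 0.001]
ft_force: [-6.5, 2.1, 30.8]
grip_width: 0.0006
```

carry_out --pt "0 0 -20 0 0 0 -1" --pt "0 0 -36 0 0 0 -1" --pt "0 0 -36 0 0 0 -1" --pt "0 0 -36 0 0 0 -1" --pt "0 0 -27 0 0 0 -1" --pt "0 0 -13 0 0 0 -1" --pt "0 0 3 0 0 0 -1" --pt "0 0 3 0 0 0 -1"

```text
time: 11.25
position: [0.5261, -0.0686, 0.1092]
tool_rot: [0.969, 0.247, 0.001, 0.001]
ft_force: [-6.2, 3.7, 31.7]
grip_width: 0.0003
```

carry_out --pt "0 0 -20 0 0 0 -1" --pt "0 0 -36 0 0 0 -1" --pt "0 0 -36 0 0 0 -1" --pt "0 0 -36 0 0 0 -1" --pt "0 0 -27 0 0 0 -1" --pt "0 0 -13 0 0 0 -1" --pt "0 0 3 0 0 0 -1" --pt "0 0 3 0 0 0 -1"

```text
time: 12.25
position: [0.5262, -0.0686, 0.1092]
tool_rot: [0.969, 0.247, 0.001, 0.001]
ft_force: [-6.4, 2.1, 31.8]
grip_width: 0.0003
```

carry_out --pt "0 0 -20 0 0 0 -1" --pt "0 0 -45 0 0 0 -1" --pt "0 0 -75 0 0 0 -1" --pt "0 0 -75 0 0 0 -1" --pt "0 0 -75 0 0 0 -1"

```text
time: 12.88
position: [0.5251, -0.0682, 0.1827]
tool_rot: [0.969, 0.247, -0.0, 0.001]
ft_force: [0.5, 0.1, 0.6]
grip_width: 0.0005
```

```bash
python3 - <<'E'
from h import *
print(unit())
snap('scene','s7');snap('top','t7')
t=cv2.imread('pics/s7.png')[145:265,175:325]; cv2.imwrite('pics/s7z.png',cv2.resize(t,None,fx=5,fy=5,interpolation=cv2.INTER_CUBIC))
E
```

```text
(12.875, np.float64(0.0048), np.float64(-0.0676), np.float64(0.1827), array([0.54, 0.12, 0.6 ]), 0.0005)
```

View pics/s7z.png

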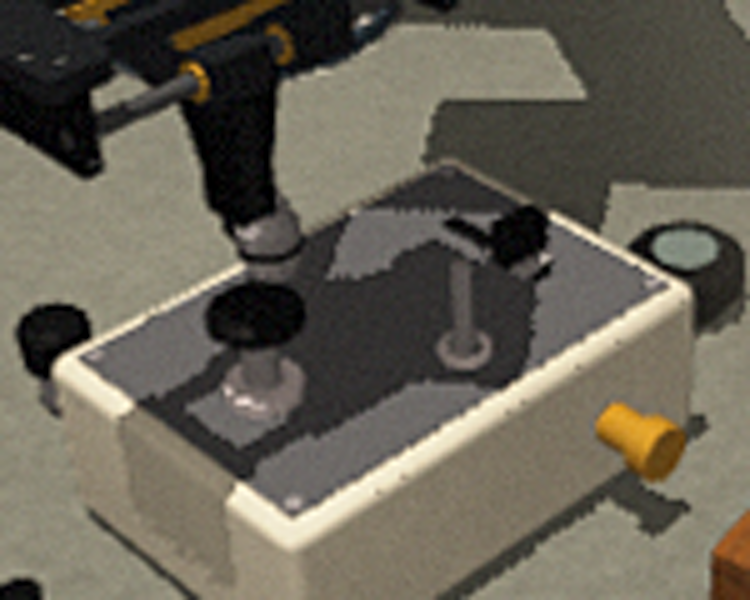

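View pics/t7.png

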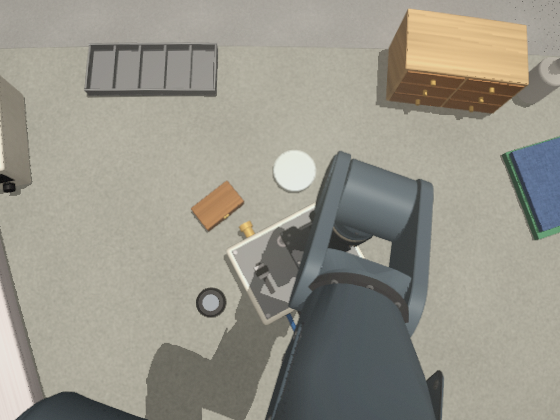

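```bash
python3 - <<'E'
from h import *
o=[]
for n in ['s5','s6','s7']:
    t=cv2.imread(f'pics/{n}.png')[180:225,250:295]; o.append(cv2.resize(t,(260,260),interpolation=cv2.INTER_NEAREST))
cv2.imwrite('pics/cmp.png',np.clip(np.hstack(o).astype(float)*1.5,0,255).astype(np.uint8))
S=load('s7')
for h in (7,15,23,31,39,47): print(h,proj(S,W(.045,.010,.09+h/1000)).round(1))
E
```

```text
7 [267.3 213. ]
15 [267.1 210. ]
23 [267. 207.]
31 [266.8 204. ]
39 [266.7 200.9]
47 [266.5 197.8]
```

View pics/cmp.png

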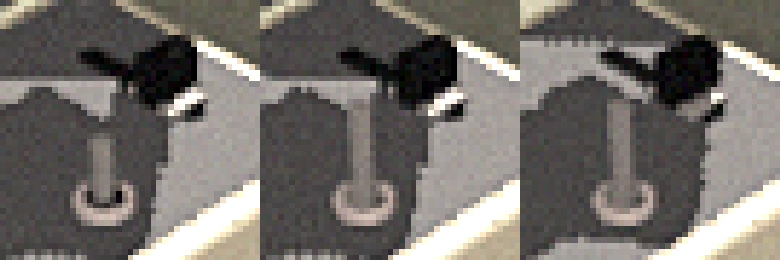

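The tip in the last view is at row about 197.3, and a pin standing 47 mm out should project to row 197.8. In the earlier frame the tip blended with the lit strip behind it. The pin therefore looks fully out; I'll move clear and check against a second view.

carry_out --pt "0 0 -30 0 0 0 -1" --pt "-40 20 -50 0 0 0 -1" --pt "-80 50 -60 0 0 0 -1" --pt "-100 80 -60 0 0 0 -1" --pt "-100 120 -60 0 0 0 -1" --pt "-100 160 -60 0 0 0 -1" --pt "-100 160 -60 0 0 0 -1"

```text
time: 13.85
position: [0.5147, -0.2591, 0.2412]
tool_rot: [0.969, 0.246, -0.001, 0.0]
ft_force: [0.0, 0.6, 0.1]
grip_width: 0.0003
```

```bash
python3 - <<'E'
from h import *
print(unit())
for a in ('scene','top'): snap(a,a+'8')
t=cv2.imread('pics/top8.png')[160:380,190:390]; cv2.imwrite('pics/t8z.png',cv2.resize(t,None,fx=2.7,fy=2.7,interpolation=cv2.INTER_CUBIC))
t=cv2.imread('pics/scene8.png')[145:265,175:325]; cv2.imwrite('pics/s8z.png',cv2.resize(t,None,fx=5,fy=5,interpolation=cv2.INTER_CUBIC))
for n in ('scene','top'):
    c=load(n+'8');print(n,'pin47',proj(c,W(.045,.01,.137)),'plunger',proj(c,W(.005,-.068,.137)))
    d=np.abs(load(n+'8')['pixels'].astype(int)-load(n+'0')['pixels'])
E
```

```text
(13.85, np.float64(-0.0951), np.float64(-0.2306), np.float64(0.2412), array([0.03, 0.64, 0.09]), 0.0003)
scene pin47 [266.50892129 197.77979933] plunger [225.15400728 205.79226607]
top pin47 [283.73010648 237.85735523] plunger [330.04739486 237.05266508]
```

View pics/t8z.png

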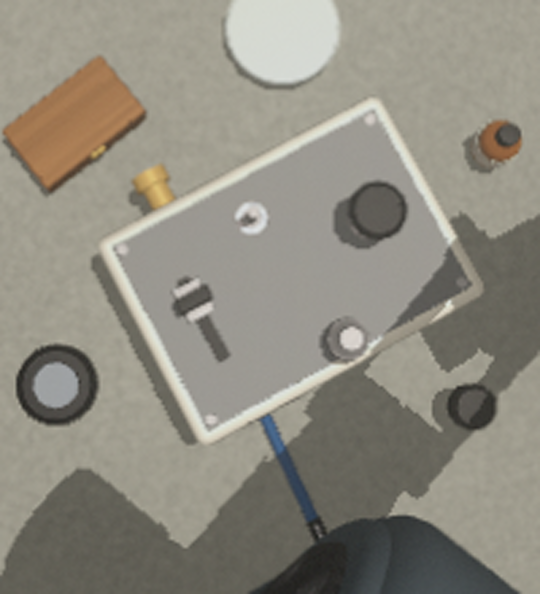

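View pics/s8z.png

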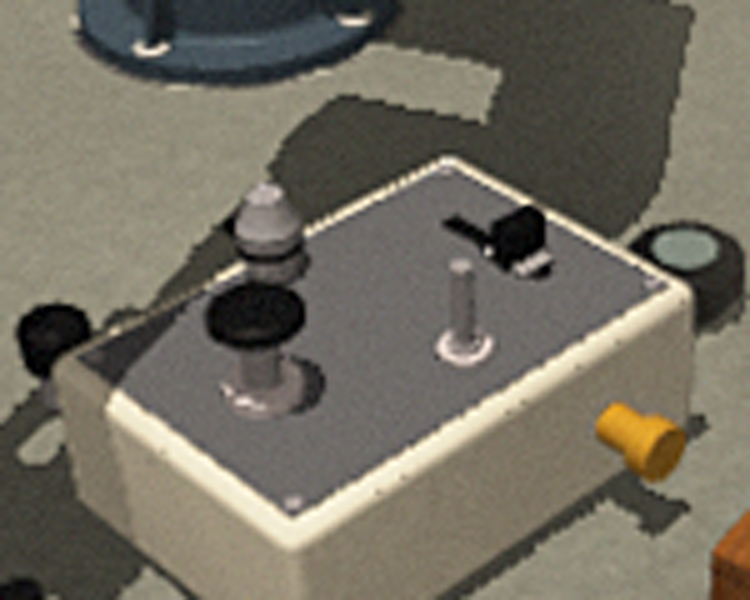

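View pics/scene8.png

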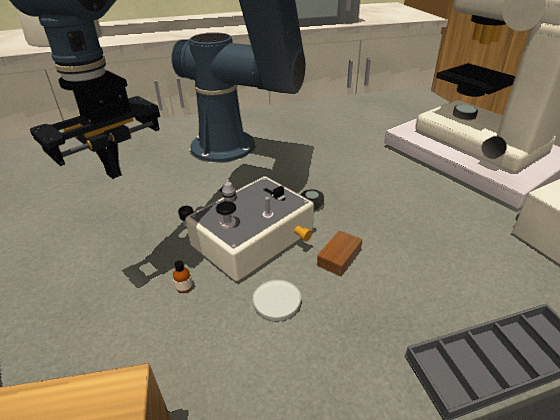

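The pin tip is at (266.8,197.4), where 47 mm height predicts (266.5,197.8), and the foot fills the collar. The plunger head is back in its starting image position, the tab is at the closed end, and the loose things look unmoved. Handing in.

```bash
python3 - <<'E'
from h import *
robot.hand_in(); print(robot.get_obs()['time'])
E
```

```text
the job is handed in; nothing more can be done
the job is handed in; nothing more can be done
```

The air unit is charged and the job is handed in after about 14 s of the 54 s allowed; hand-in gives no verdict.

- **Vent:** I pushed the tab to its stop with the shut fingertips. The slot and base measurements give about 29.4 mm of travel out of 30. A rougher reading of the tab's top edge gave only 25 mm. I trusted the slot and base because the push met a firm stop (about 16 N) and the end gaps matched.
- **Plunger and pin:** I gave 7 full strokes, each pressed to the bottom (fingertips at z 0.109) and then lifted clear of the head. The pin tip is within half a pixel (about 1 mm) of where a pin standing 47 mm out should appear. The thicker foot shows in the collar, and the plunger is back up.
- **Loose things:** The lens, oil, slide box, dish, condenser and eyepiece look unmoved in the final views. So does the pen, though the arm hid its front end in the last top view. I judged this by eye and did not measure it. The arm ended clear of everything, with no contact force.

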